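# Dock the stacking tray and bolt it down

### The arm

A 6-joint arm with a two-finger parallel gripper is mounted at the origin on a cart in front of the work surface, level with it; the furniture and walls round the work are solid. World frame = base frame: x ahead of the robot, y to its left, z up, the work surface at z = 0. Lengths are in m, angles in rad, forces in N, time in s.
With the tool pointing down it reaches from about 0.325 to 0.9 m from the base axis. Payload 6.1 kg.
Tool frame: the origin (TCP) lies on the front face of the gripper's body, between the roots of the fingers; the fingertips stand 70 mm ahead of it and the grasp point (between the pads) lies 51 mm ahead of it; z points along the fingers, y is the line along which they close (so a half turn about z gives the same grasp; the last joint's range is limited). The gripper opens to 87 mm and grips with 3 to 60 N. Pads are 19 mm wide; open, the fingers measure 117 mm over their backs; the gripper's body (75 mm by 190 mm) begins 51 mm behind the grasp point.
Start: joints at [1.042, 0.22, 1.526, -0, 1.395, -0.126], TCP at [0.245, 0.575, 0.292] pointing down, gripper open.
Joint ranges: [-2.98, 2.98], [-0.91, 2.08], [0.09, 2.57], [-1.24, 4.39], [0.2, 2.65], [-2.68, 2.68]. Speed limits (rad/s): [2.57, 2.57, 3.01, 3.14, 3.14, 3.14].

### API

Orientations are given as a unit quaternion [x, y, z, w].
In Python, from station import r, imaging gives the robot as it stands.
- The arm moves only by the shell command python3 -m jog 'ROWS' [OPENING]. ROWS is JSON, a list of rows, each a list of 2 entries, a list of its own where there are three numbers: the shift along the world's x, y, z in mm, then the turn, a rotation vector about the world's x, y, z in rad. A call has 1 to 8 rows; each row is the pose to reach, as a shift and turn from the pose commanded when the call began; what a row does not reach only later rows make up. A row lasts 1/8 s, in which the tool goes at most 62.5 mm and 10.7 degrees, less where a joint would pass 70% of its speed; a pose out of reach is approached as far as the arm can. A call with a gripper value outside its range is refused whole. OPENING is the opening, from 0 (shut) to 1 (fully open), set as the call begins (- or left out, the last holds). The fingers move at their own pace and stop on an object; the grip force is fixed at half the most. Time passes only in rows, so rows that repeat a pose let the fingers close. It gives the time, the measured TCP pose, the force, the opening and the grip force at its end, in the units of the state.
- r.observe(): the state, without advancing time (a new reading comes with each control period).
- imaging.snapshot(name): name is "scene" or "top" or "wrist"; returns a dict with "pixels" (480x640x3 uint8, blue, green, red), "camera_matrix" (3x3 intrinsics, pixels), "R" (3x3) and "t" (3): a world point X has camera coordinates R X + t; the wrist camera has in their place "tool_from_camera" (4x4, takes a point from camera to tool coordinates, whose origin is the TCP and whose axes are the flange's). Camera axes: x right, y down, z forward; pixel columns grow to the right and rows downward; lengths in m; the calibration is good to about 2 mm. A picture is of the moment at which its call begins: read the wrist's pose just before it. There is no depth.
- r.sign_off(): hands the job in; it is judged then, once.
The state is a dict: "time": time; "qpos": joint angles; "joint_velocities": joint speeds; "joint_torque": joint torques, N m; "tool_pos": TCP position; "orientation": TCP orientation; "contact_force": force on the tool from outside, world axes, zero at the start; "ft_torque": the same for the moment, N m; "width": finger opening in m; "finger_force": force on a finger pad.
Only numpy, scipy, OpenCV 4.12 (cv2) and the standard library are available. Lean on these libraries where they do the work, as an engineer would, in place of code of your own. Each camera call takes 0.05 s, during which the arm holds its last target. There are 200 camera calls.

### The job

Pick up the small-parts tray by its handle and set it on the docking base so that its four corner lugs drop into the sockets and it sits fully down; the socket plate may be a little off centre, so feel for the sockets gently and do not force it down. Then push the bolt all the way shut over the tray's end ledge and let go, leaving the pliers and the tape measure where they lie.

Things in the scene. Friction and masses are not known exactly. Their poses are not given: they have to be found in the camera images.
- tray: Grey open tray, loose, 0.35 to 0.7 kg. Origin: middle of its footprint at the lug feet; z up, y lengthwise. Floor plate 120 (x) x 200 (y) mm at z 12 to 17 mm; below it four lugs 16 x 16 mm, z 0 to 12 mm, centred at x +-47, y +-87 mm. Walls 116 x 146 mm, up to z 47 mm, leave a 27 mm ledge at each end. Fits either way round.
- tray_handle (a point): Middle of the tray's wooden handle bar, 82 mm above the lug feet, over the tray's centre. The bar lies along the tray's y: 14 mm thick (x), 110 mm long, 22 mm high. Axes as the tray's.
- base: Docking base fixed to the bench: grey steel shell 178 (x) x 258 (y) mm, rim at z 34 mm. Origin: centre of its underside; y lengthwise, towards the bolt. The socket plate stands inside it. Seated, the tray's origin is at z 28 mm of the base (floor plate on the socket plate); with the lugs on top of the plate, at 40 mm. More than 60 N of the tray on the base damages the lugs.
- base_top (a point): Point over the base's centre, level with the flat top of the grey socket plate (150 x 230 mm), z 40 mm. Four sockets 20 x 20 mm, 18 mm deep, at x +-47, y +-87 mm from the PLATE's centre. The plate is screwed tight through slots: parallel to the base, but its centre lies anywhere up to 8 mm from this point in the base's x, and in y (varies, not reported).
- bolt (a joint): Flat steel bolt that slides along the base's -y: 0 = open, 0.032 m = shut; stays where left, needs about 3 N. It runs at z 48 to 56 mm, just over the end ledge of a seated tray; a tray not fully down blocks it. Its tip is at y 117 mm of the base when open, 85 mm shut.
- bolt_knob (a point): Top of the bolt's upright black knob, on its axis, 93 mm above the bench; the knob is 16 mm in diameter and rises from z 56 mm (top of the bolt). At x 0, y 152 mm of the base when open; moves with the bolt, along the base's -y. Axes as the base's.
- pliers: Blue-handled pliers lying between the tray and the base, 56 x 194 x 13 mm, loose; leave alone.
- tape_measure: Yellow tape measure, 34 x 76 x 60 mm, to the right of the base, loose; leave alone.

How it is judged:
By the outcome, as a careful person would: the job done as asked, in the order asked, and still so for the second after the job is handed in, with the robot touching nothing.
It also fails if it takes over 72 s, if anything falls off the work surface, if the arm or the gripper's body presses on something with over 40 N, if the wrist force passes 120 N, or if a joint passes its speed limit or range.

## Working session

There is one attempt and no reset: what is moved stays moved. The work goes in short steps, Python scripts to look and compute and a shell command to move; the robot and the scene stay as the last step left them, time stands still between calls to the robot, and variables do not carry over. Pictures are saved under pics/ and viewed, at most 10 in all, crops included, and the job is handed in when it is done.

```bash
mkdir -p pics; ls; cat > h.py <<'E'
import numpy as np, cv2
from scipy.spatial.transform import Rotation as Ro
from station import r, imaging
def snap(name,fn=None):
    s=r.observe(); d=imaging.snapshot(name)
    K=np.array(d["camera_matrix"])
    if name=="wrist":
        T=np.array(d["tool_from_camera"]); Rw=Ro.from_quat(s["orientation"]).as_matrix()
        Rc=Rw@T[:3,:3]; c=Rw@T[:3,3]+s["tool_pos"]
        R=Rc.T; t=-R@c
    else: R=np.array(d["R"]);t=np.array(d["t"])
    np.savez(f"cam_{fn or name}.npz",K=K,R=R,t=t)
    cv2.imwrite(f"pics/{fn or name}.png",d["pixels"]); return d["pixels"]
def cam(fn): return np.load(f"cam_{fn}.npz")
def ray(fn,uv):
    c=cam(fn); d=c["R"].T@np.linalg.solve(c["K"],[uv[0],uv[1],1]); return -c["R"].T@c["t"],d
def atz(fn,uv,z):
    o,d=ray(fn,uv); return o+d*(z-o[2])/d[2]
def tri(*obs):
    A=0;b=0
    for fn,uv in obs:
        o,d=ray(fn,uv);d=d/np.linalg.norm(d);P=np.eye(3)-np.outer(d,d);A=A+P;b=b+P@o
    return np.linalg.solve(A,b)
def proj(fn,X):
    c=cam(fn);p=c["K"]@(c["R"]@np.array(X)+c["t"]);return p[:2]/p[2]
E
python3 - <<'E'
from h import *
a=snap("top","top0");b=snap("scene","scene0");snap("wrist","wrist0")
s=r.observe();print({k:np.round(v,3) for k,v in s.items()})
for f in("top0","scene0"):
    c=cam(f);print(f,-c["R"].T@c["t"],c["R"][2])
E
```

```text
pics
{'time': np.float64(0.15), 'qpos': array([ 1.042,  0.221,  1.527, -0.   ,  1.395, -0.126]), 'joint_velocities': array([ 0.   , -0.002, -0.005, -0.001,  0.001,  0.   ]), 'joint_torque': array([  0.   , -49.519, -38.788,   0.07 ,   0.053,  -0.   ]), 'tool_pos': array([0.245, 0.575, 0.291]), 'orientation': array([ 0.2  ,  0.98 , -0.001, -0.   ]), 'contact_force': array([0.335, 0.29 , 0.428]), 'ft_torque': array([-0.058, -0.044, -0.004]), 'finger_force': np.float64(0.0), 'width': np.float64(0.087)}
top0 [ 0.41873591 -0.14438161  1.32013095] [ 0.08513612 -0.00446003 -0.99635935]
scene0 [-0.16146615 -0.65746569  1.06951812] [ 0.50947628  0.39563314 -0.76413895]
```

View pics/top0.png

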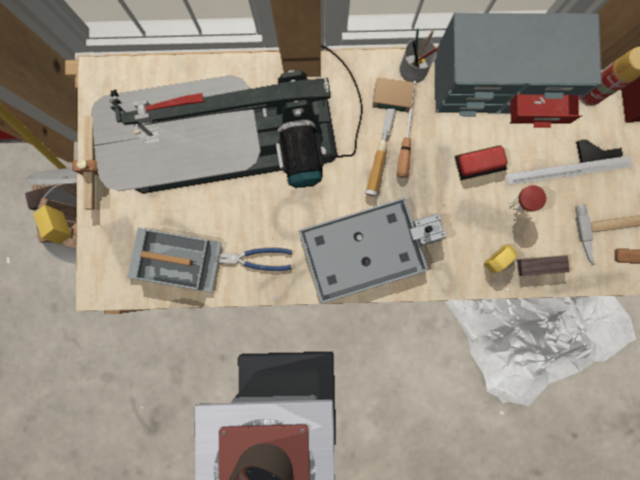

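View pics/scene0.png

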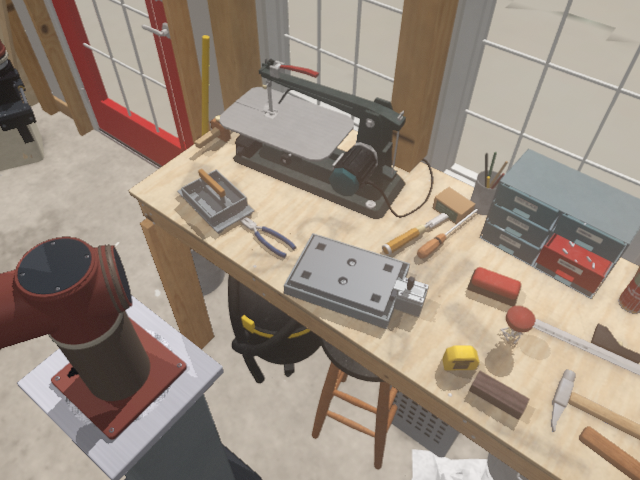

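The top view shows the tray at about (173,260) with its handle at (168,258), the pliers at (255,259), the base at (365,250), the bolt knob at (430,229), and the tape at (500,258). The scene view agrees. I'll enlarge both for measuring.

```bash
python3 - <<'E'
from h import *
a=cv2.imread("pics/top0.png");b=cv2.imread("pics/scene0.png")
A=cv2.resize(a[190:310,120:460],(800,282),interpolation=cv2.INTER_CUBIC)
B=cv2.resize(b[160:330,170:440],(508,318),interpolation=cv2.INTER_CUBIC)
B=cv2.resize(b[165:330,170:440],(515,315),interpolation=cv2.INTER_CUBIC)
W=cv2.resize(cv2.imread("pics/wrist0.png"),(285,214))
o=np.zeros((600,800,3),np.uint8);o[:282]=A;o[285:600,:515]=B;o[285:499,515:]=W
cv2.imwrite("pics/c1.png",o)
for p in[(168,258),(365,250),(430,229)]: print(atz("top0",p,.05))
E
```

```text
[0.48869554 0.20499884 0.05      ]
[ 0.49418568 -0.24294937  0.05      ]
[ 0.53797546 -0.39300887  0.05      ]
```

View pics/c1.png

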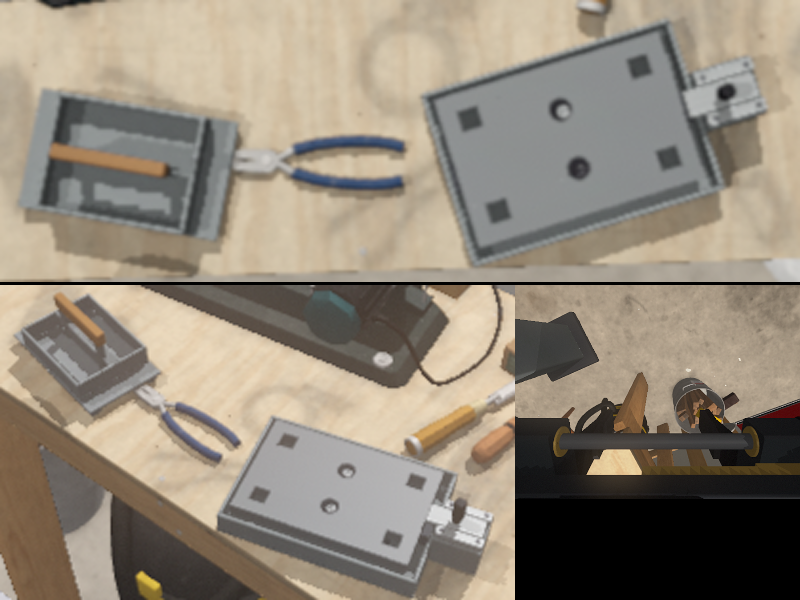

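The crops show:
- **Sockets, top crop:** (470,119), (639,66), (498,210) and (668,157).
- **Sockets, scene crop:** (287,440), (415,481), (260,494) and (393,538).
- **Handle bar, top crop:** (52,152) to (165,170).
- **Knob top:** (727,91) in the top crop, about (460,502) in the scene crop.

```bash
python3 - <<'E'
from h import *
T=lambda u,v:("top0",(120-.3+u/2.353,190-.3+v/2.35))
S=lambda u,v:("scene0",(170-.3+u/1.907,165-.3+(v-285)/1.909))
P=[tri(T(*a),S(*b)) for a,b in [((470,119),(287,440)),((639,66),(415,481)),((498,210),(260,494)),((668,157),(393,538))]]
for p in P:print(p.round(4))
c=np.mean(P,0);print("plate",c.round(4))
Q=[atz(*T(*a),.040) for a in[(470,119),(639,66),(498,210),(668,157)]]
print("top only",np.round(Q,4),np.mean(Q,0))
d=Q[1]-Q[0]+Q[3]-Q[2];print("yaw base y dir",np.degrees(np.arctan2(d[1],d[0])),np.linalg.norm(d)/2)
h=[tri(T(52,152),S(60,297)),tri(T(165,170),S(101,340))];print("handle",np.round(h,4),np.mean(h,0))
d=h[1]-h[0];print(np.degrees(np.arctan2(d[1],d[0])),np.linalg.norm(d))
print("knob",tri(T(727,91),S(460,501)))
q=[atz(*T(*a),.012+.005) for a in[(43,90),(238,122),(218,240),(20,207)]];print("tray floor corners",np.round(q,4),np.mean(q,0))
print("base rim corners ctr",np.mean([atz(*T(*a),.034) for a in[(424,96),(667,22),(724,185),(474,262)]],0))
E
```

```text
[ 0.5202 -0.1402  0.0401]
[ 0.5678 -0.3073  0.0384]
[ 0.4313 -0.1655  0.0377]
[ 0.4783 -0.333   0.0381]
plate [ 0.4994 -0.2365  0.0386]
top only [[ 0.52   -0.1399  0.04  ]
 [ 0.5674 -0.3068  0.04  ]
 [ 0.4305 -0.1646  0.04  ]
 [ 0.4773 -0.3316  0.04  ]] [ 0.49880913 -0.23574253  0.04      ]
yaw base y dir -74.24286842105502 0.17350507422733194
handle [[0.4986 0.2508 0.0847]
 [0.4775 0.1478 0.0793]] [0.48804753 0.19931543 0.08200475]
-101.6178291067764 0.10523372006476131
knob [ 0.5361839  -0.38289077  0.09296431]
tray floor corners [[0.5628 0.284  0.017 ]
 [0.5253 0.0905 0.017 ]
 [0.4091 0.1117 0.017 ]
 [0.4471 0.3067 0.017 ]] [0.48608846 0.1982172  0.017     ]
base rim corners ctr [ 0.4962411  -0.23956744  0.034     ]
```

```bash
python3 -m jog '[[[30,-47,0],[0,0,-0.17]],[[60,-94,0],[0,0,-0.34]],[[91,-141,0],[0,0,-0.51]],[[121,-188,0],[0,0,-0.68]],[[151,-235,0],[0,0,-0.85]],[[181,-282,0],[0,0,-1.02]],[[212,-329,0],[0,0,-1.19]],[[242,-376,0],[0,0,-1.365]]]' 1
python3 -m jog '[[[0,0,0],[0,0,0]],[[0,0,0],[0,0,0]]]'
python3 - <<'E'
from h import *
snap("wrist","wrist1");s=r.observe();print(s["time"],s["tool_pos"],s["orientation"],s["qpos"])
E
```

```text
time: 1.15
tool_pos: [0.4876, 0.1973, 0.2921]
orientation: [0.775, 0.632, 0.0, -0.0]
contact_force: [0.6, -0.4, -0.2]
width: 0.0872
finger_force: 0.0
time: 1.4
tool_pos: [0.4867, 0.199, 0.2919]
orientation: [0.773, 0.634, -0.0, -0.0]
contact_force: [0.3, 0.5, 0.1]
width: 0.0866
finger_force: 0.0
1.45 [0.48644185 0.19960768 0.2919648 ] [ 7.72746690e-01  6.34714394e-01 -2.06342947e-04 -3.86666414e-04] [ 2.39070347e-01 -1.71188901e-02  1.78325699e+00  5.27820081e-04
  1.37616182e+00  4.34486518e-01]
```

View pics/wrist1.png

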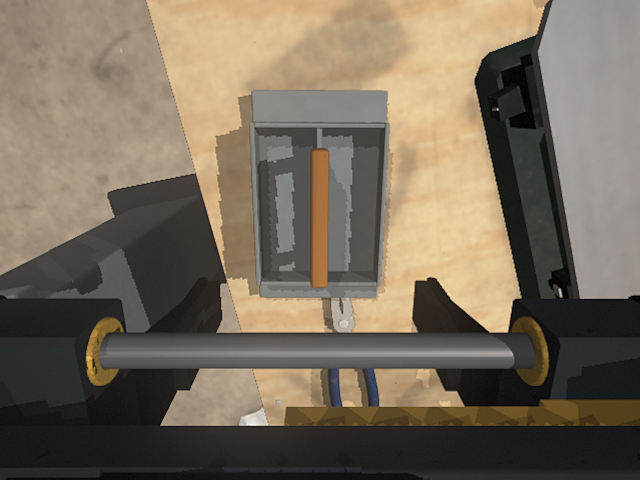

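The wrist view shows the handle bar's top face running from (320,150) to (320,286), edges at x 312 and 329, upright in the image. The tray's far edge is at y 91, corners at (252,91) and (388,92). So the fingers are aligned with the bar.

```bash
python3 - <<'E'
from h import *
T=lambda u,v:("top0",(120-.3+u/2.353,190-.3+v/2.35))
a,b=("wrist1",(320,150)),("wrist1",(320,286))
for z in(.082,.093):
    p,q=atz(*a,z),atz(*b,z);print(z,p,q,(p+q)/2,np.linalg.norm(p-q))
d=q-p;print(np.degrees(np.arctan2(d[1],d[0])))
h=[tri(T(52,152),a),tri(T(165,170),b)];print("tri",np.round(h,4))
s=r.observe();R=Ro.from_quat(s["orientation"]).as_matrix();print("tool y dir",np.degrees(np.arctan2(R[1,1],R[0,1])),R[:,0])
print(np.mean(h,0)-s["tool_pos"])
E
```

```text
0.082 [0.49989254 0.25221448 0.082     ] [0.47848313 0.14343312 0.082     ] [0.48918784 0.1978238  0.082     ] 0.11086815032842497
0.093 [0.50000493 0.25318262 0.093     ] [0.47937772 0.14837563 0.093     ] [0.48969133 0.20077913 0.093     ] 0.1068175408451704
-101.13415761970886
tri [[0.4982 0.2528 0.0852]
 [0.4777 0.1463 0.0879]]
tool y dir -11.202377145041151 [1.94275192e-01 9.80947053e-01 1.71943819e-04]
[ 1.46648678e-03 -2.96429930e-05 -2.05414958e-01]
```

```bash
python3 -m jog '[[[2,1,-50],[0,0,0]],[[2,1,-100],[0,0,0]],[[2,1,-135],[0,0,0]],[[2,1,-150],[0,0,0]],[[2,1,-159],[0,0,0]],[[2,1,-159],[0,0,0]]]'
python3 -m jog '[[[0,0,0],[0,0,0]],[[0,0,0],[0,0,0]],[[0,0,0],[0,0,0]],[[0,0,0],[0,0,0]],[[0,0,0],[0,0,0]],[[0,0,0],[0,0,0]]]' 0
```

```text
time: 2.2
tool_pos: [0.4893, 0.2005, 0.1339]
orientation: [0.773, 0.634, 0.0, 0.0]
contact_force: [-0.1, 0.1, 0.1]
width: 0.0867
finger_force: 0.0
time: 2.95
tool_pos: [0.489, 0.2, 0.1332]
orientation: [0.773, 0.634, -0.0, -0.0]
contact_force: [-0.0, -0.3, 0.2]
width: 0.0348
finger_force: 0.0
```

```bash
python3 -m jog '[[[0,0,0],[0,0,0]],[[0,0,0],[0,0,0]],[[0,0,0],[0,0,0]],[[0,0,0],[0,0,0]]]' 0
python3 -m jog '[[[0,0,10],[0,0,0]],[[0,0,30],[0,0,0]],[[0,0,60],[0,0,0]],[[0,0,90],[0,0,0]],[[0,0,90],[0,0,0]],[[0,0,90],[0,0,0]]]'
```

```text
time: 3.45
tool_pos: [0.4887, 0.2, 0.133]
orientation: [0.773, 0.634, -0.0, -0.0]
contact_force: [-2.5, -0.3, 1.2]
width: 0.0138
finger_force: 30.0
time: 4.2
tool_pos: [0.4882, 0.1997, 0.2219]
orientation: [0.773, 0.634, -0.001, -0.0]
contact_force: [-0.4, -0.5, -5.6]
width: 0.0134
finger_force: 30.0
```

```bash
python3 -m jog '[[[0,-30,0],[0,0,0.04]],[[2,-85,0],[0,0,0.10]],[[4,-145,0],[0,0,0.17]],[[6,-205,0],[0,0,0.24]],[[8,-265,0],[0,0,0.31]],[[10,-325,0],[0,0,0.37]],[[10,-385,0],[0,0,0.43]],[[10,-436,0],[0,0,0.471]]]'
python3 -m jog '[[[0,0,0],[0,0,0]],[[0,0,0],[0,0,0]],[[0,0,0],[0,0,0]],[[0,0,0],[0,0,0]]]'
python3 - <<'E'
from h import *
a=snap("wrist","wrist2");b=snap("top","top2");c=snap("scene","scene2");s=r.observe();print(s["time"],s["tool_pos"],s["orientation"],s["contact_force"])
o=np.zeros((600,800,3),np.uint8)
o[:300,:400]=cv2.resize(a,(400,300),interpolation=cv2.INTER_AREA);o[:300,400:]=cv2.resize(c[200:350,250:450],(400,300));o[300:]=cv2.resize(b[195:315,280:600],(800,300))
cv2.imwrite("pics/c2.png",o)
E
```

```text
time: 5.2
tool_pos: [0.4977, -0.2378, 0.2209]
orientation: [0.604, 0.797, -0.0, -0.002]
contact_force: [0.9, 0.8, -5.4]
width: 0.0135
finger_force: 30.0
time: 5.7
tool_pos: [0.4991, -0.2348, 0.2229]
orientation: [0.603, 0.798, 0.0, -0.0]
contact_force: [0.0, -0.5, -5.2]
width: 0.0136
finger_force: 30.0
5.85 [ 0.49919311 -0.23538706  0.22338434] [6.03491274e-01 7.97369593e-01 1.07877834e-06 1.23696911e-04] [ 0.14535014 -0.35556565 -4.75850882]
```

View pics/c2.png

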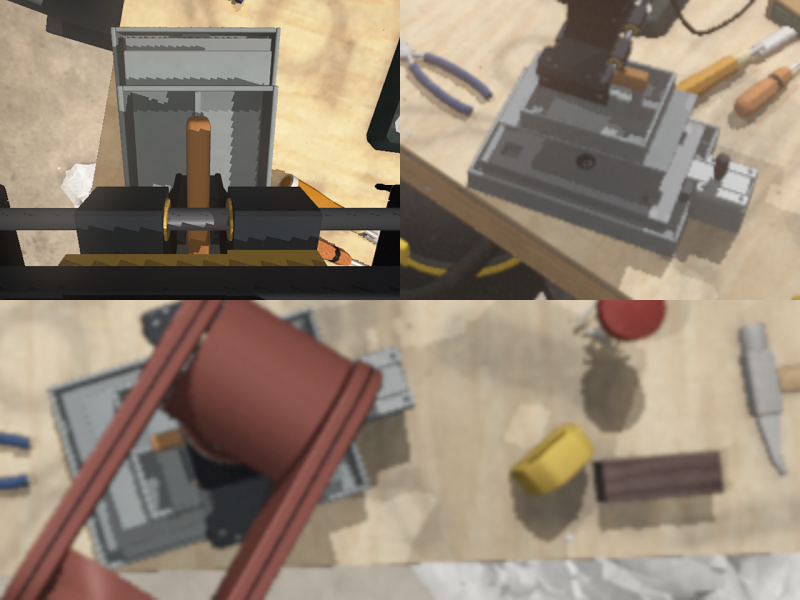

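The composite shows the tray level in the grip above the base, still clear of it. In the wrist view (×1.6) the bar's far end is near (318,189) and the tray's end wall top is at y≈139. I'll enlarge that to get the grip offset and alignment.

```bash
python3 - <<'E'
from h import *
a=cv2.imread("pics/wrist2.png");cv2.imwrite("pics/c3.png",cv2.resize(a[30:210,170:460],(800,497),interpolation=cv2.INTER_CUBIC))
E
```

```text
(no output)
```

View pics/c3.png

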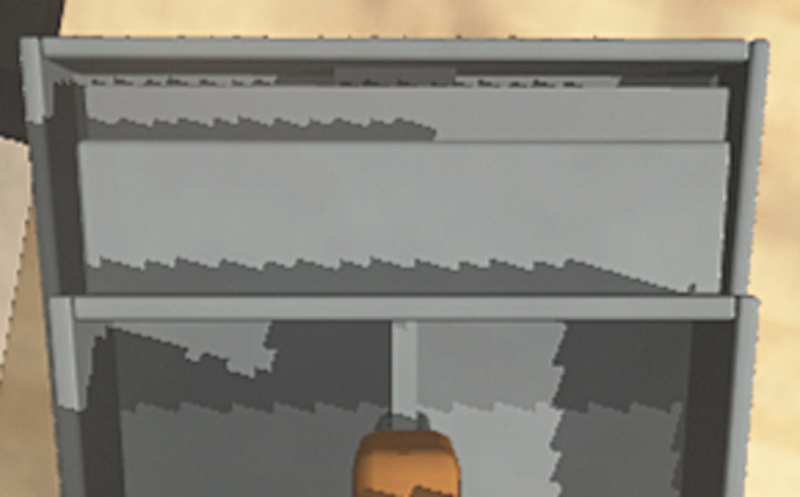

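The crop shows three edges:
- **Plate far edge:** (87,86) to (728,88).
- **Tray ledge far edge:** (78,142) to (730,142).
- **Base rim outer edge:** (22,39) to (768,40).

Comparing these gives the tray's offset from the plate directly.

```bash
python3 - <<'E'
from h import *
s=2.7586; C=lambda u,v:("wrist2",(170-.3+u/s,30-.3+v/s))
tz=.2234
def two(a,b,z):
    A,B=atz(*C(*a),z),atz(*C(*b),z);return A,B
x=lambda th:np.array([np.cos(th),np.sin(th),0])
for n,a,b,z,half in[("plate",(87,86),(728,88),.040,.115),("rim",(22,39),(768,40),.034,.129),("ledge",(78,142),(730,142),tz-.116,.100),("wall",(50,297),(758,298),tz-.086,.073)]:
    A,B=two(a,b,z);d=B-A;w=np.linalg.norm(d);th=np.arctan2(d[1],d[0]);m=(A+B)/2
    n_=np.array([d[1],-d[0],0])/w
    print(n,"w",w.round(4),"yaw",np.degrees(th).round(2),"ctr",(m+n_*half).round(4))
# height of tray from ledge width 0.12
f=("wrist2",(170-.3+405/s,30-.3+432/s));print("bar end",atz(*f,tz-.040))
st=np.load("cam_wrist2.npz");print("cam",-st["R"].T@st["t"])
E
```

```text
plate w 0.1486 yaw 15.62 ctr [ 0.5002 -0.2369  0.04  ]
rim w 0.1747 yaw 15.71 ctr [ 0.4984 -0.2406  0.034 ]
ledge w 0.1156 yaw 15.79 ctr [ 0.5003 -0.2387  0.1074]
wall w 0.1117 yaw 15.71 ctr [ 0.4998 -0.2369  0.1374]
bar end [ 0.48377128 -0.17920025  0.1834    ]
cam [ 0.47756368 -0.15664447  0.31412238]
```

```bash
cat > fit.py <<'E'
from h import *
from scipy.optimize import least_squares
s=2.7586
def fit(pts,uv,x0,pitch,fn="wrist2"):
    pts=np.array(pts);uv=np.array(uv)/s+[169.7,29.7]
    def X(p): return Ro.from_euler("zyx",[p[3],0,p[4] if pitch else 0]).apply(pts)+p[:3]
    f=lambda p:np.ravel([proj(fn,q) for q in X(p)]-uv)
    r_=least_squares(f,x0,x_scale=[.01,.01,.01,.1,.1]);print(r_.x[:3].round(4),np.degrees(r_.x[3:]).round(2),"res",r_.fun.round(1))
# use frame with y toward +world y (either way round is symmetric)
b=np.radians(15.7)
tp=[(-.06,.1,.017),(.06,.1,.017),(-.058,.073,.047),(.058,.073,.047)]
tu=[(78,142),(730,142),(50,297),(758,298)]
for pi in(0,1): fit(tp,tu,[.5,-.237,.09,b,0],pi)
fit([(-.075,.115,0),(.075,.115,0)],[(87,86),(728,88)],[.5,-.237,.04,b,0],0)
fit([(-.089,.129,.034),(.089,.129,.034)],[(22,39),(768,40)],[.498,-.24,0,b,0],0)
E
python3 fit.py
```

```text
[ 0.5    -0.2377  0.0828] [15.75  0.  ] res [-0.2 -1.1  0.3 -1.   0.6  1.  -0.7  0.9]
[ 0.5001 -0.2386  0.0857] [15.74 -1.8 ] res [-0.3 -0.2 -0.1  0.2  0.3  0.1  0.1 -0.1]
[ 0.5001 -0.2366  0.0375] [15.62  0.  ] res [-0.  0.  0.  0.]
[ 0.4981 -0.2398 -0.0053] [15.71  0.  ] res [ 0. -0. -0. -0.]
```

```bash
python3 -m jog '[[[0,1.5,-15],[0,0,0]],[[0,1.5,-28],[0,0,0]],[[0,1.5,-35],[0,0,0]],[[0,1.5,-38],[0,0,0]],[[0,1.5,-38],[0,0,0]]]'
python3 -m jog '[[[0,0,-1],[0,0,0]],[[0,0,-2],[0,0,0]],[[0,0,-3],[0,0,0]],[[0,0,-3],[0,0,0]]]'
```

```text
time: 6.48
tool_pos: [0.499, -0.2346, 0.1851]
orientation: [0.604, 0.797, -0.0, -0.0]
contact_force: [-0.2, 0.8, -4.9]
width: 0.014
finger_force: 30.0
time: 6.98
tool_pos: [0.499, -0.2345, 0.1822]
orientation: [0.604, 0.797, 0.0, -0.0]
contact_force: [0.2, -0.5, -5.3]
width: 0.0138
finger_force: 30.0
```

```bash
python3 -m jog '[[[0,0,-1],[0,0,0]],[[0,0,-2],[0,0,0]],[[0,0,-3],[0,0,0]],[[0,0,-4],[0,0,0]],[[0,0,-5],[0,0,0]],[[0,0,-5],[0,0,0]]]'
python3 -m jog '[[[0,0,-1],[0,0,0]],[[0,0,-2],[0,0,0]],[[0,0,-3],[0,0,0]],[[0,0,-3],[0,0,0]]]'
```

```text
time: 7.72
tool_pos: [0.4989, -0.2345, 0.1771]
orientation: [0.604, 0.797, -0.0, -0.0]
contact_force: [0.9, 1.0, -5.4]
width: 0.0134
finger_force: 30.0
time: 8.22
tool_pos: [0.4989, -0.2345, 0.1741]
orientation: [0.604, 0.797, -0.0, -0.0]
contact_force: [0.9, -0.4, -4.7]
width: 0.0136
finger_force: 30.0
```

```bash
for i in 1 2; do python3 -m jog '[[[0,0,-0.7],[0,0,0]],[[0,0,-1.4],[0,0,0]],[[0,0,-2],[0,0,0]],[[0,0,-2],[0,0,0]]]'; done
```

```text
time: 8.72
tool_pos: [0.4989, -0.2345, 0.1722]
orientation: [0.604, 0.797, -0.0, -0.0]
contact_force: [0.6, 0.4, -4.7]
width: 0.0136
finger_force: 30.0
time: 9.22
tool_pos: [0.4989, -0.2345, 0.1701]
orientation: [0.604, 0.797, -0.0, -0.0]
contact_force: [-0.2, -0.1, -5.0]
width: 0.0136
finger_force: 30.0
```

```bash
python3 -m jog '[[[0,0,-0.7],[0,0,0]],[[0,0,-1.4],[0,0,0]],[[0,0,-2],[0,0,0]],[[0,0,-2],[0,0,0]]]'; python3 -m jog '[[[0,0,-0.7],[0,0,0]],[[0,0,-1.4],[0,0,0]],[[0,0,-2],[0,0,0]],[[0,0,-2],[0,0,0]]]'; python3 -m jog '[[[0,0,-0.7],[0,0,0]],[[0,0,-1.4],[0,0,0]],[[0,0,-2],[0,0,0]],[[0,0,-2],[0,0,0]]]'
```

```text
time: 9.72
tool_pos: [0.499, -0.2345, 0.1682]
orientation: [0.604, 0.797, -0.0, -0.0]
contact_force: [-0.3, -0.1, -5.0]
width: 0.014
finger_force: 30.0
time: 10.22
tool_pos: [0.499, -0.2345, 0.1661]
orientation: [0.604, 0.797, -0.0, -0.0]
contact_force: [0.6, 0.0, -5.2]
width: 0.0138
finger_force: 30.0
time: 10.72
tool_pos: [0.4991, -0.2347, 0.1645]
orientation: [0.604, 0.797, -0.0, 0.0]
contact_force: [-0.1, -0.8, -4.4]
width: 0.0136
finger_force: 29.9
```

```bash
for i in 1 2 3; do python3 -m jog '[[[0,0,-0.5],[0,0,0]],[[0,0,-1],[0,0,0]],[[0,0,-1],[0,0,0]]]'; done
```

```text
time: 11.1
tool_pos: [0.4992, -0.2349, 0.1637]
orientation: [0.604, 0.797, -0.0, 0.0]
contact_force: [-0.6, -2.4, -0.8]
width: 0.0138
finger_force: 30.0
time: 11.48
tool_pos: [0.4993, -0.2347, 0.1625]
orientation: [0.604, 0.797, 0.0, 0.0]
contact_force: [0.2, -3.2, -0.4]
width: 0.0138
finger_force: 30.0
time: 11.85
tool_pos: [0.4992, -0.2346, 0.1613]
orientation: [0.604, 0.797, 0.0, 0.0]
contact_force: [1.4, -3.9, 0.3]
width: 0.0138
finger_force: 30.0
```

```bash
for i in 1 2; do python3 -m jog '[[[0,-0.4,-0.5],[0,0,0]],[[0,-0.4,-1],[0,0,0]],[[0,-0.4,-1],[0,0,0]]]'; done; python3 - <<'E'
from h import *
s=r.observe();print(s["ft_torque"],s["contact_force"])
E
```

```text
time: 12.22
tool_pos: [0.4992, -0.2348, 0.1611]
orientation: [0.604, 0.797, 0.0, 0.0]
contact_force: [-1.4, -1.2, 6.5]
width: 0.0139
finger_force: 30.0
time: 12.6
tool_pos: [0.4993, -0.2349, 0.1611]
orientation: [0.604, 0.797, 0.0, -0.0]
contact_force: [-4.4, 2.8, 13.9]
width: 0.0137
finger_force: 30.0
[ 0.54446793  0.78013283 -0.00645566] [-4.40796415  2.80318648 13.9179829 ]
```

```bash
python3 -m jog '[[[0,0,0.5],[0,0,0]],[[0,0,1],[0,0,0]],[[0,0,1],[0,0,0]],[[0,0,1],[0,0,0]],[[0,0,1],[0,0,0]],[[0,0,1],[0,0,0]]]' 1
python3 -m jog '[[[0,0,0],[0,0,0]],[[0,0,10],[0,0,0]],[[0,0,50],[0,0,0]],[[0,0,100],[0,0,0]],[[0,0,125],[0,0,0]],[[0,0,125],[0,0,0]]]'
python3 - <<'E'
from h import *
a=snap("wrist","wrist3");c=snap("scene","scene3");s=r.observe();print(s["time"],s["tool_pos"],s["contact_force"],s["qpos"])
o=np.zeros((600,800,3),np.uint8)
o[:]=cv2.resize(a,(800,600));o[350:,:]=0;o[350:,:400]=cv2.resize(c[210:335,270:470],(400,250),interpolation=cv2.INTER_CUBIC)
cv2.imwrite("pics/c4.png",o)
E
```

```text
time: 13.35
tool_pos: [0.499, -0.2353, 0.1602]
orientation: [0.604, 0.797, 0.0, -0.0]
contact_force: [0.5, 0.3, -1.1]
width: 0.0661
finger_force: 0.0
time: 14.1
tool_pos: [0.5002, -0.2361, 0.2887]
orientation: [0.604, 0.797, 0.0, 0.003]
contact_force: [-0.0, 0.6, -0.2]
width: 0.0871
finger_force: 0.0
14.2 [ 0.49874217 -0.23516676  0.28482489] [-0.65587983  0.36237729  0.3449251 ] [-5.83629335e-01  5.05469874e-02  1.72827777e+00 -1.59085993e-05
  1.36310156e+00 -8.57591457e-01]
```

View pics/c4.png

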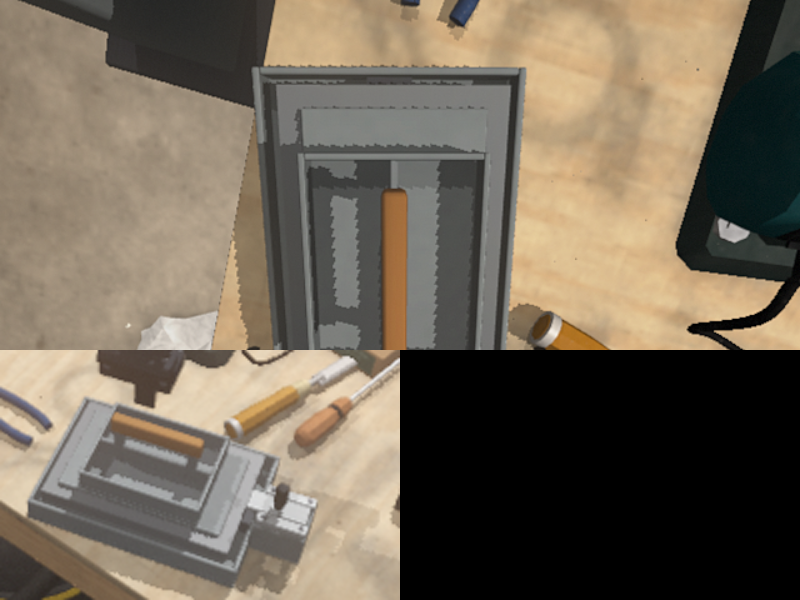

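The pictures show the tray down and parallel inside the base: its ledge is at about (302–486, 108–150) and the scene view has no tilted gap. The knob stands free, so I'll go behind it with the fingers closed.

```bash
python3 -m jog '[[[12,-45,0],[0,0,0]],[[24,-95,0],[0,0,0]],[[38,-145,0],[0,0,0]],[[48,-182,0],[0,0,0]],[[48,-182,-20],[0,0,0]],[[48,-182,-60],[0,0,0]],[[48,-182,-90],[0,0,0]],[[48,-182,-100],[0,0,0]]]' 0
python3 -m jog '[[[0,0,0],[0,0,0]],[[0,0,0],[0,0,0]],[[0,0,0],[0,0,0]]]'
python3 - <<'E'
from h import *
a=snap("wrist","wrist4");c=snap("scene","scene4");s=r.observe();print(s["time"],s["tool_pos"],s["width"],s["contact_force"])
o=np.zeros((600,800,3),np.uint8)
o[:300,:400]=cv2.resize(a,(400,300),interpolation=cv2.INTER_AREA);o[:300,400:]=cv2.resize(c[220:340,310:470],(400,300),interpolation=cv2.INTER_CUBIC)
o[300:]=cv2.resize(a[180:420,0:640],(800,300))
cv2.imwrite("pics/c5.png",o)
k=np.array([.538,-.385,.093]);print(proj("wrist4",k))
E
```

```text
time: 15.2
tool_pos: [0.5451, -0.4144, 0.18]
orientation: [0.604, 0.797, 0.001, -0.004]
contact_force: [0.1, -0.1, -0.8]
width: 0.0151
finger_force: 0.0
time: 15.58
tool_pos: [0.5476, -0.4178, 0.1871]
orientation: [0.604, 0.797, -0.0, 0.001]
contact_force: [0.3, -0.3, 0.4]
width: 0.0004
finger_force: 0.0
15.675 [ 0.54741803 -0.41767798  0.18654199] 0.0005321441908945099 [-0.21235491 -0.64139465  1.18863561]
[314.63027471 213.93242668]
```

View pics/c5.png

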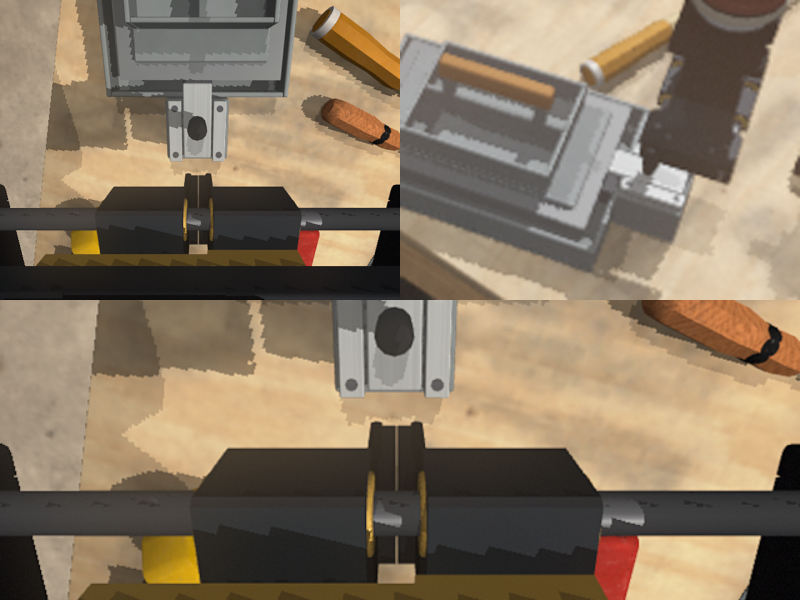

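The knob's top is at (315,205) in the wrist picture, near the predicted (315,214), and the closed fingers are centred at u≈318, in line with it. The red item near the gripper needs a clearance check before I descend.

```bash
python3 - <<'E'
from h import *
print(tri(("top0",(533,198)),("scene0",(519,317))),tri(("top0",(458,157)),("scene0",(472,275))),tri(("top0",(500,258)),("scene0",(461,355))))
print(atz("top0",(485,264),.06))
E
python3 -m jog '[[[0,0,-20],[0,0,0]],[[0,0,-35],[0,0,0]],[[0,0,-45],[0,0,0]],[[0,0,-49],[0,0,0]],[[0,0,-49],[0,0,0]]]'
```

```text
[ 0.5972783  -0.61859844  0.08484284] [ 0.71212958 -0.47466224 -0.00470642] [ 0.46936548 -0.55687533  0.03283045]
[ 0.45432936 -0.51147034  0.06      ]
time: 16.3
tool_pos: [0.5469, -0.4172, 0.1358]
orientation: [0.604, 0.797, 0.0, -0.0]
contact_force: [0.2, -0.6, -0.1]
width: 0.0001
finger_force: 0.0
```

```bash
python3 -m jog '[[[-1.4,4.8,0],[0,0,0]],[[-2.7,9.6,0],[0,0,0]],[[-4.1,14.4,0],[0,0,0]],[[-5.4,19.3,0],[0,0,0]]]'; python3 -m jog '[[[-1.1,3.9,0],[0,0,0]],[[-2.2,7.7,0],[0,0,0]],[[-3.2,11.6,0],[0,0,0]],[[-4.3,15.4,0],[0,0,0]]]'
```

```text
time: 16.8
tool_pos: [0.5417, -0.3981, 0.1367]
orientation: [0.604, 0.797, -0.0, 0.001]
contact_force: [0.7, -2.3, -0.3]
width: 0.0005
finger_force: 1.3
time: 17.3
tool_pos: [0.5374, -0.3826, 0.1365]
orientation: [0.604, 0.797, -0.0, 0.0]
contact_force: [0.8, -2.3, 0.8]
width: 0.0007
finger_force: 1.3
```

```bash
python3 -m jog '[[[-0.5,1.9,0],[0,0,0]],[[-1.1,3.9,0],[0,0,0]],[[-1.6,5.8,0],[0,0,0]],[[-2.2,7.7,0],[0,0,0]],[[-2.2,7.7,0],[0,0,0]]]'; python3 -m jog '[[[-0.3,1,0],[0,0,0]],[[-0.5,1.9,0],[0,0,0]],[[-0.5,1.9,0],[0,0,0]]]';python3 -m jog '[[[-0.3,1,0],[0,0,0]],[[-0.5,1.9,0],[0,0,0]],[[-0.5,1.9,0],[0,0,0]]]'
```

```text
time: 17.92
tool_pos: [0.5351, -0.3747, 0.1362]
orientation: [0.604, 0.797, 0.0, -0.0]
contact_force: [0.7, -2.0, 1.3]
width: 0.0004
finger_force: 1.0
time: 18.3
tool_pos: [0.5346, -0.3729, 0.1361]
orientation: [0.604, 0.797, 0.0, -0.0]
contact_force: [1.7, -2.8, 2.0]
width: 0.0004
finger_force: 1.1
time: 18.68
tool_pos: [0.5344, -0.3722, 0.1363]
orientation: [0.604, 0.797, -0.001, 0.001]
contact_force: [3.1, -6.4, -2.0]
width: 0.0006
finger_force: 3.6
```

```bash
python3 -m jog '[[[-0.3,1,0],[0,0,0]],[[-0.5,1.9,0],[0,0,0]],[[-0.5,1.9,0],[0,0,0]]]'; python3 -m jog '[[[1,-4,0],[0,0,0]],[[4,-15,0],[0,0,0]],[[5,-19,0],[0,0,0]],[[5,-19,20],[0,0,0]],[[5,-19,60],[0,0,0]],[[5,-19,100],[0,0,0]],[[5,-19,120],[0,0,0]],[[5,-19,120],[0,0,0]]]'
python3 - <<'E'
from h import *
a=snap("wrist","wrist5");c=snap("scene","scene5");b=snap("top","top5");s=r.observe();print(s["time"],s["tool_pos"],s["contact_force"])
o=np.zeros((600,800,3),np.uint8)
o[:300,:400]=cv2.resize(a[0:300,120:520],(400,300));o[:300,400:]=cv2.resize(c[220:340,310:470],(400,300),interpolation=cv2.INTER_CUBIC)
o[300:]=cv2.resize(b[190:310,200:520],(800,300))
cv2.imwrite("pics/c6.png",o)
for y in(.152,.120):
    k=np.array([.4983,-.2402,.093])+y*np.array([.2706,-.9627,0]);print(y,proj("wrist5",k),proj("scene5",k))
E
```

```text
time: 19.05
tool_pos: [0.5342, -0.3719, 0.1364]
orientation: [0.604, 0.797, -0.001, 0.003]
contact_force: [6.1, -11.7, -5.7]
width: 0.0006
finger_force: 6.5
time: 20.05
tool_pos: [0.5393, -0.3887, 0.2588]
orientation: [0.604, 0.797, -0.0, 0.002]
contact_force: [0.3, 0.4, -0.4]
width: 0.0006
finger_force: 0.0
20.2 [ 0.53788294 -0.38751363  0.25408328] [-0.13635276 -0.25524541 -0.86574962]
0.152 [316.50381081 233.53023119] [412.42769704 277.79934183]
0.12 [316.4949246  186.91077852] [398.68575811 273.43557889]
```

View pics/c6.png

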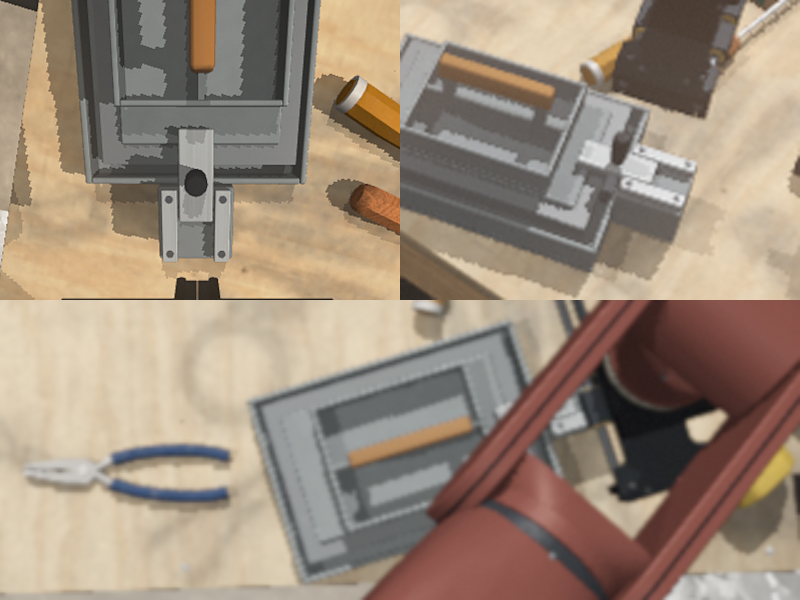

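The bolt lies over the tray's end ledge. Its knob is at wrist pixel (316,182), against a predicted shut position of (316,187). The push ended on a hard stop of about 13 N. The pliers are where they lay and the gripper is clear.

```bash
python3 - <<'E'
from h import *
print(r.sign_off())
E
```

```text
the job is handed in; nothing more can be done
None
```

The tray is seated in the docking base, the bolt is pushed shut against its stop over the end ledge, the gripper is clear, and the job was handed in at about 20 s; neither the pliers nor the tape measure was touched.

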